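# Shut and latch the dust extractor's filter drawer

### The job

Push the open filter drawer of the bench dust extractor gently home until it clicks fully shut in its detent. Then lock it: press the black knob on the extractor's top down and turn it counter-clockwise while pressed, until the steel hook lies squarely in front of the drawer's lip. Do not slam the drawer, and leave everything else on the bench where it is.

Things in the scene. Friction and masses are not known exactly. Their poses are not given: they have to be found in the camera images.
- extractor: Low grey sheet-steel box, 240 (x) x 200 (y) x 85 mm high, fixed. Origin: centre of its underside, on the bench; z up. The drawer slides out of its front (x = -120 mm) along -x. On its top: knob and latch (x -90, y 0), a pipe stub (x 65, y 40 mm; 60 mm wide, 47 mm high), a loose stone carving at the rear. A jar and a brush are 50 mm or more off its sides
- drawer (a joint): How far the filter drawer is open, m: 0 = fully home, 0.115 = end. Slides stiffly (1.2 N + 25 N per m/s), stays where left. A sprung detent resists the last part: from 0.016 to 0.008 it pushes back (up to about 8 N) and springs the drawer out again if let go; past 0.005 it snaps it home and holds it at the stop
- drawer_front (a point): Point on the outer face of the drawer front, mid-width, 90 mm above the bench; moves with the drawer; axes as the extractor's: push it along +x. Grey plastic front 190 mm wide, 10 to 82 mm above the bench; mid-width a lip 40 mm wide, flush with the face, rises to 97 mm. Home, the face is 132 mm before the extractor's origin, 42 mm before the knob's axis
- knob_top (a point): Centre of the top of the black round ribbed knob, 36 mm diameter, 119 to 149 mm above the bench, vertical axis; goes down when pressed. Unpressed it spins freely and moves nothing. Pressed over 3 mm it turns the hook below like a friction clutch: 4.5 to 6 mm (about 7 to 13 N) is right, 6.5 mm is the stop. Springs up when let go. At the end of the hook's swing the clutch slips harmlessly
- latch (a joint): Angle of the steel hook below the knob about the knob's axis, rad, counter-clockwise from above positive: 0 = hook points along the extractor's +y, 1.57 = along its -x, square in front of the drawer's lip, 1.6 = stop. Starts near 0. Stays where left; turns only with the pressed knob
- latch_hook (a point): Top of the hook's outer end, 54 mm from the knob's axis. The flat steel arm is 14 mm wide, 5 mm thick, its top 108 mm above the bench; its end is bent down 12 mm. It sinks up to 3.5 mm with the pressed knob

How it is judged (in metres and radians):
On the way, in this order (a step that is already met when the one before it is completed fails the run):
1. the drawer is fully home in its detent (less than 3 mm open) while the hook is still off to the side (below 0.6 rad) (value of joint drawer below 0.003 m and value of joint latch below 0.6 rad), for 0.3 s.
2. the hook is turned in front of the drawer's lip (above 1.25 rad) with the drawer home (value of joint latch above 1.25 rad and value of joint drawer below 0.003 m), for 0.2 s.
At the end, for the whole second after the job is handed in: The drawer is home in its detent (less than 3 mm open) and the hook stands in front of its lip (latch above 1.25 rad) (all of step 2); the robot touches nothing.
It fails at once if the drawer is slammed (faster than 0.4 m/s) (velocity of joint drawer below -0.4 m/s).
It fails at once if one of the other things on the bench or on the extractor is moved by more than 30 mm (distance of any of jar, carving, brush, handpiece, bur_block, loupe, rough_stone from where it was at the start of the episode above 0.03 m).
It also fails if it takes over 51 s, if anything falls off the work surface, if the arm or the gripper's body presses on something with over 40 N, if the wrist force passes 120 N, or if a joint passes its speed limit or range.

### The arm

A 6-joint arm with a two-finger parallel gripper is mounted at the origin on the work surface. World frame = base frame: x ahead of the robot, y to its left, z up, the work surface at z = 0. Lengths are in m, angles in degrees, forces in N, time in s.
With the tool pointing down it reaches from about 0.3 to 0.75 m from the base axis. Payload 8.5 kg.
Tool frame: the origin (TCP) lies at the very end of the fingers, on their centre line; the grasp point (between the pads) lies 19 mm behind it; z points along the fingers, y is the line along which they close (so a half turn about z gives the same grasp; the last joint's range is limited). The gripper opens to 85 mm and grips with 20 to 120 N. Pads are 22 mm wide; open, the fingers measure 114 mm over their backs; the gripper's body (76 mm by 85 mm) begins 54 mm behind the grasp point. The pads swing forward as they close: fully open they stand 13 mm farther back than shut.
Start: joints at [53.841, 21.807, 74.336, -0, 83.858, -12.336], TCP at [0.222, 0.503, 0.208] pointing down, gripper open.
Joint ranges: [-178.18, 178.18], [-50.72, 133.34], [12.68, 142.11], [-81.47, 261.47], [9.98, 163.14], [-165.26, 165.26]. Speed limits (degrees/s): [136.94, 136.94, 180, 180, 180, 180].

### API

Orientations are given as a 3x3 rotation matrix whose columns are the frame's x, y, z axes.
In Python, from rig import observe, cams, ticket gives the robot as it stands.
- The arm moves only by the tool move_arm, never from a script. Its arguments are lists of equal length, an entry for each row: "jaw": the finger opening in cm, from 0 to 8.54; "dp": the shift along the tool's x, y, z in cm, a list of three; "turn": the turn, a rotation vector about the tool's x, y, z in rad, a list of three. In form: {"jaw": [jaw, ...], "dp": [[tx, ty, tz], ...], "turn": [[wx, wy, wz], ...]}. A call has 1 to 12 rows; each row shifts and turns the commanded pose from where the row before left it, along the tool's axes as they then stand; what a row does not reach is not made up. A row lasts 1/12 s, in which the tool goes at most 41.7 mm and 7.16 degrees, less where a joint would pass 70% of its speed; a pose out of reach is approached as far as the arm can. A call is refused whole if a number of a shift passes 4.17 or a number of a turn 0.125, either way. A call with a gripper value outside its range is refused whole. The fingers move at their own pace and stop on an object; "force" is the grip in N (left out, the last holds). Time passes only in rows, so rows that do not move let the fingers close. It gives the time, the measured TCP pose, the force, the opening and the grip force at its end, in the units of the state.
- observe(): the state, without advancing time (a new reading comes with each control period).
- cams.get_image(name): name is "scene" or "top" or "wrist"; returns (picture, depth): 480x640x3 uint8, red, green, blue; 480x640 float32, m along the optical axis (not along the pixel's ray), 0 where there is no reading.
- cams.calibration(name): a dict with "vertical_fov" (degrees; the focal length in pixels is half the picture's height over the tangent of half this angle, whatever the lens; pixels are square), "cx", "cy" (the principal point, pixels), "k1" (the pictures are not rectified: a ray, as slopes to the right and down, at radius r is drawn at 1 + k1 r^2 times it, then the intrinsics apply), "view" (4x4, takes a point from world to camera coordinates); the wrist camera has in their place "tool_from_camera" (4x4, takes a point from camera to tool coordinates, whose origin is the TCP and whose axes are the flange's). Camera axes: x right, y up, looking along -z (the intrinsics and any distortion apply to the point x, -y, -z); pixel columns grow to the right and rows downward; lengths in m; the calibration is good to about 2 mm. A picture is of the moment at which its call begins: read the wrist's pose just before it. calibration takes no time and is no camera call.
- ticket.close_job(): hands the job in; it is judged then, once.
Trained networks look in the newest picture that a camera, given by its name, has taken for a name from the list of things; names that differ only in an ending like _2 or _b are one class to them, and where a whole thing is asked for, a point or a joint stands for the part that bears it (a point fixed in the world has none). Each returns a list of dicts, best first, with "p" (0 to 1); they miss things now and then, are a little off and sometimes report something else, mostly with a low value. They report only what shows in the picture. A call takes as long as a camera call.
- cams.spot_in(camera, query): "box" ([centre column, centre row, width, height] as shares, 0 to 1, of the picture: columns of its width, rows of its height, round what is visible of it).
- cams.outline_of(camera, query): "mask" (480x640 bool, what is visible of it) and "box" ([centre column, centre row, width, height] as shares, 0 to 1, of the picture: columns of its width, rows of its height, round what is visible of it).
- cams.mark_of(camera, query): "location" ([column, row] as shares, 0 to 1, of the picture: columns of its width, rows of its height: a listed point, or the origin of a listed thing).
The state is a dict: "time_s": time; "q": joint angles; "qvel": joint speeds; "joint_efforts": joint torques, N m; "position": TCP position; "tool_rot": TCP orientation; "ft_force": force on the tool from outside, world axes, zero at the start; "wrist_torque": the same for the moment, N m; "grip_width": finger opening in m; "gripper_force": force on a finger pad.
Only numpy, scipy, OpenCV 4.12 (cv2) and the standard library are available. Lean on these libraries where they do the work, as an engineer would, in place of code of your own. Each camera call takes 0.05 s, during which the arm holds its last target. There are 200 camera calls.

## Working session

There is one attempt and no reset: what is moved stays moved. The work goes in short steps, Python scripts to look and compute and a tool call to move; the robot and the scene stay as the last step left them, time stands still between calls to the robot, and variables do not carry over. Pictures are saved under pics/ and viewed, at most 10 in all, crops included, and the job is handed in when it is done.

Besides the shell and the picture viewer there is one more tool, called after "Request:" as name(argument=value, ...), one argument or row to a line, values as JSON. move_arm: Moves the arm, as the interface text tells. Its arguments: {"type":"object","properties":{"jaw":{"type":"array","items":{"type":"number"}},"dp":{"type":"array","items":{"type":"array","items":{"type":"number"}}},"turn":{"type":"array","items":{"type":"array","items":{"type":"number"}}},"force":{"type":"number"}},"required":["jaw","dp","turn"]}

```bash
mkdir -p pics; cat > h.py <<'E'
import numpy as np, cv2
from rig import observe, cams, ticket
def K(c):
    return 240/np.tan(np.radians(c["vertical_fov"])/2)
def ray(c,u,v):
    f=K(c); x=(u-c["cx"])/f; y=(v-c["cy"])/f
    a,b=x,y
    for _ in range(20):
        s=1+c["k1"]*(a*a+b*b); a,b=x/s,y/s
    return np.array([a,-b,-1.])
def pose(name,c,o=None):
    if name=="wrist":
        T=np.eye(4);T[:3,:3]=np.array(o["tool_rot"]);T[:3,3]=o["position"]
        return T@np.array(c["tool_from_camera"])
    return np.linalg.inv(np.array(c["view"]))
def at_depth(name,c,u,v,d,o=None):
    return (pose(name,c,o)@np.append(ray(c,u,v)*d,1))[:3]
def at_z(name,c,u,v,z,o=None):
    P=pose(name,c,o); r=P[:3,:3]@ray(c,u,v); p=P[:3,3]
    return p+r*(z-p[2])/r[2]
E
python3 - <<'E'
from h import *
o=observe(); print(o["time_s"],o["position"],np.round(o["tool_rot"],3).tolist())
ims=[]
for n in ["top","scene"]:
    im,d=cams.get_image(n); c=cams.calibration(n); cv2.imwrite(f"pics/{n}0.png",im[:,:,::-1])
    print(n,pose(n,c)[:3,3])
    for q,z in [("extractor",0),("drawer_front",.09),("knob_top",.149),("latch_hook",.108),("carving",.1),("handpiece",0)]:
        try:
            for r in cams.mark_of(n,q)[:2]:
                u,v=r["location"][0]*640,r["location"][1]*480
                dd=d[min(int(v),479),min(int(u),639)]
                print(q,round(r["p"],2),int(u),int(v),"z-plane",at_z(n,c,u,v,z).round(3),"depth",at_depth(n,c,u,v,dd).round(3))
        except Exception as e: print(q,e)
E
```

```text
0.0 [0.22196723 0.50285991 0.20691942] [[-0.915, 0.404, -0.001], [0.404, 0.915, -0.001], [0.0, -0.001, -1.0]]
top [0.59699785 0.16060158 0.76355914]
extractor 0.56 291 254 z-plane [0.716 0.229 0.   ] depth [0.703 0.222 0.084]
drawer_front 0.98 411 213 z-plane [0.766 0.048 0.09 ] depth [0.765 0.049 0.095]
knob_top 0.75 343 226 z-plane [0.732 0.148 0.149] depth [0.732 0.148 0.148]
latch_hook 0.9 353 265 z-plane [0.685 0.132 0.108] depth [0.685 0.132 0.106]
carving it knows: drawer_front, extractor, knob_top, latch_hook
handpiece it knows: drawer_front, extractor, knob_top, latch_hook
scene [ 0.88774309 -0.1457278   0.66353507]
extractor 0.79 346 282 z-plane [0.71  0.227 0.   ] depth [0.749 0.144 0.147]
extractor 0.2 295 283 z-plane [0.641 0.183 0.   ] depth [0.68  0.13  0.107]
drawer_front 0.87 315 373 z-plane [0.766 0.04  0.09 ] depth [0.764 0.043 0.081]
knob_top 0.74 335 276 z-plane [0.733 0.143 0.149] depth [0.733 0.144 0.148]
latch_hook 0.94 297 283 z-plane [0.683 0.131 0.108] depth [0.683 0.131 0.108]
carving it knows: drawer_front, extractor, knob_top, latch_hook
handpiece it knows: drawer_front, extractor, knob_top, latch_hook
```

View pics/top0.png

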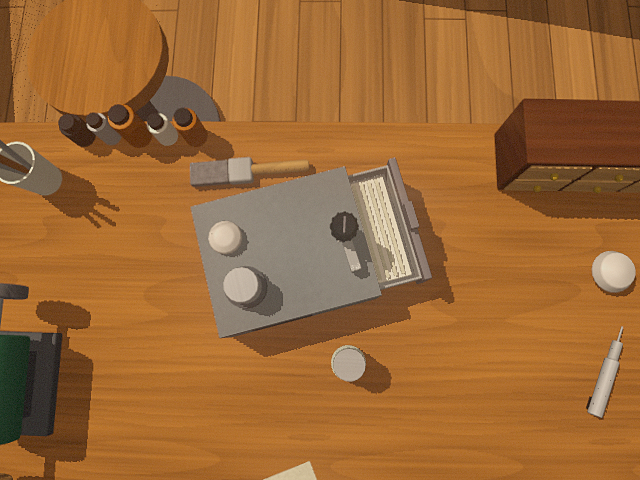

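View pics/scene0.png

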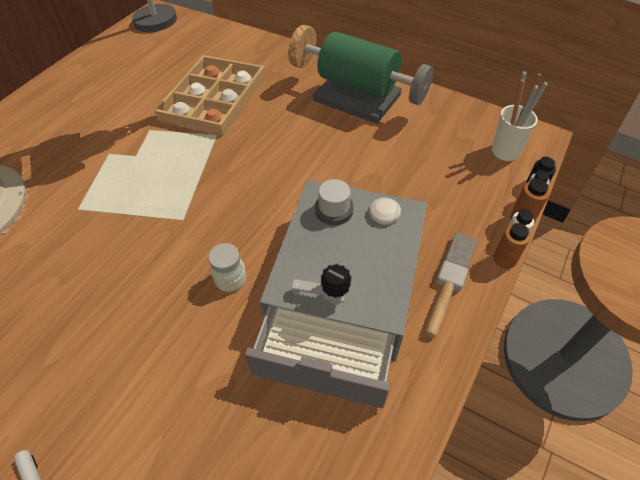

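The top view shows the drawer front at about (411,213), the knob at (343,226) and the hook at (353,265). Both cameras agree within 5 mm. The extractor's +x points along about (-0.295, 0.955) in world axes, and the drawer is open about 63 mm. I'll yaw the tool so its x lies along that direction, then travel.

Request:
move_arm(
  jaw=[0,0,0,0,0,0,0,0,0,0],
  dp=[
    [0,0,0],
    [0,0,0],
    [0,0,0],
    [0,0,0],
    [0,0,0],
    [0,0,0],
    [0,0,0],
    [0,0,0],
    [-1.5,0.7,0],
    [-2.5,1.2,0],
  ],
  turn=[
    [0,0,0.107],
    [0,0,0.107],
    [0,0,0.107],
    [0,0,0.107],
    [0,0,0.107],
    [0,0,0.107],
    [0,0,0.107],
    [0,0,0.107],
    [0,0,0],
    [0,0,0],
  ],
)

```text
time_s: 1.33
position: [0.2512, 0.4711, 0.2074]
tool_rot: [[-0.297, 0.955, -0.0], [0.955, 0.297, 0.0], [0.0, -0.0, -1.0]]
ft_force: [0.5, 1.0, -1.2]
grip_width: 0.0006
gripper_force: 0.0
```

Request:
move_arm(
  jaw=[0,0,0,0,0,0,0,0,0,0,0,0],
  dp=[
    [-3,1.5,0],
    [-3,1.5,0],
    [-3,1.5,0],
    [-3,1.5,0],
    [-3,1.5,0],
    [-3,1.5,0],
    [-3,1.5,0],
    [-3,1.5,0],
    [-3,1.5,0],
    [-3,1.5,0],
    [-3,1.5,0],
    [-3,1.5,0],
  ],
  turn=[
    [0,0,0],
    [0,0,0],
    [0,0,0],
    [0,0,0],
    [0,0,0],
    [0,0,0],
    [0,0,0],
    [0,0,0],
    [0,0,0],
    [0,0,0],
    [0,0,0],
    [0,0,0],
  ],
)

```text
time_s: 2.33
position: [0.5311, 0.1781, 0.2076]
tool_rot: [[-0.294, 0.956, 0.0], [0.956, 0.294, 0.0], [0.0, 0.0, -1.0]]
ft_force: [-0.2, -0.1, 0.4]
grip_width: 0.0002
gripper_force: 0.0
```

Request:
move_arm(
  jaw=[0,0,0,0,0,0,0,0,0,0],
  dp=[
    [-3,1.5,0],
    [-3,1.5,0],
    [-3,1.5,0],
    [-3,1.5,0],
    [-3,1.5,0],
    [-3,1,0],
    [-1,0,0],
    [0,0,0],
    [0,0,0],
    [0,0,0],
  ],
  turn=[
    [0,0,0],
    [0,0,0],
    [0,0,0],
    [0,0,0],
    [0,0,0],
    [0,0,0],
    [-0.1,0.04,0],
    [-0.1,0.04,0],
    [-0.1,0.04,0],
    [-0.1,0.04,0],
  ],
)

```text
time_s: 3.17
position: [0.6677, 0.0224, 0.2082]
tool_rot: [[-0.32, 0.888, 0.33], [0.935, 0.239, 0.264], [0.155, 0.393, -0.906]]
ft_force: [0.7, 0.8, -0.3]
grip_width: 0.0001
gripper_force: 0.0
```

```bash
cat > tgt.py <<'E'
from h import *
import sys
# tgt.py x y z : shift in tool axes (cm) to a world point
o=observe(); R=np.array(o["tool_rot"]); t=np.array([float(a) for a in sys.argv[1:4]])
print(o["time_s"],np.round(o["position"],4),R.round(3).tolist(),"q",np.round(o["q"],1),"F",np.round(o["ft_force"],1))
print("shift cm",(R.T@(t-o["position"])*100).round(2), "up1cm",(R.T@[0,0,1]).round(3),"ex1cm",(R.T@[-.295,.955,0]).round(3))
E
python3 tgt.py 0.778 0.008 0.2
```

```text
3.1667 [0.6677 0.0224 0.2082] [[-0.32, 0.888, 0.33], [0.935, 0.239, 0.264], [0.155, 0.393, -0.906]] q [-16.9  25.6  72.5  22.   68.6 -39.6] F [ 0.7  0.8 -0.3]
shift cm [-5.    9.13  4.01] up1cm [ 0.155  0.393 -0.906] ex1cm [ 0.987 -0.034  0.154]
```

Request:
move_arm(
  jaw=[0,0,0,0,0,0,0,0,0,0],
  dp=[
    [-1,1.8,0.8],
    [-1,1.8,0.8],
    [-1,1.8,0.8],
    [-1,1.8,0.8],
    [-1,1.8,0.8],
    [-0.45,-1.13,2.6],
    [-0.45,-1.13,2.6],
    [-0.45,-1.13,2.6],
    [-0.45,-1.13,2.6],
    [0,0,0],
  ],
  turn=[
    [0,0,0],
    [0,0,0],
    [0,0,0],
    [0,0,0],
    [0,0,0],
    [0,0,0],
    [0,0,0],
    [0,0,0],
    [0,0,0],
    [0,0,0],
  ],
)

```text
time_s: 4.0
position: [0.7729, 0.0086, 0.0763]
tool_rot: [[-0.319, 0.894, 0.315], [0.934, 0.24, 0.265], [0.161, 0.378, -0.912]]
ft_force: [0.1, 0.1, -1.4]
grip_width: -0.0
gripper_force: 0.0
```

```bash
python3 - <<'E'
from h import *
im,d=cams.get_image("scene"); cv2.imwrite("pics/s1.png",im[100:460,130:610,::-1])
E
python3 tgt.py 0.766 0.046 0.088
```

```text
4.05 [0.7744 0.0083 0.0803] [[-0.32, 0.892, 0.319], [0.934, 0.241, 0.264], [0.159, 0.383, -0.91]] q [-15.3  42.7  61.9  22.4  62.6 -40.6] F [ 0.2 -0.6  0.6]
shift cm [3.91 0.45 0.03] up1cm [ 0.159  0.383 -0.91 ] ex1cm [ 0.986 -0.033  0.158]
```

View pics/s1.png

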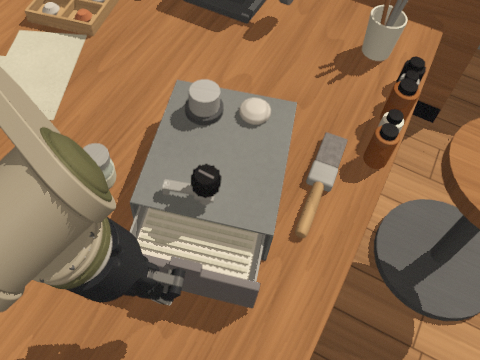

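The fingertips stand in front of the drawer face at about crop pixel (170,295), slightly left of the lip at (200,270), and they are clear of everything. I'll push slowly along +x.

Request:
move_arm(
  jaw=[0,0,0,0,0,0,0],
  dp=[
    [1.0,0.1,0],
    [1.0,0.1,0],
    [1.0,0.1,0],
    [1.0,0,0.1],
    [1.0,0,0.15],
    [1.0,0,0.15],
    [0,0,0],
  ],
  turn=[
    [0,0,0],
    [0,0,0],
    [0,0,0],
    [0,0,0],
    [0,0,0],
    [0,0,0],
    [0,0,0],
  ],
)

```text
time_s: 4.63
position: [0.7597, 0.0685, 0.0908]
tool_rot: [[-0.323, 0.889, 0.324], [0.934, 0.243, 0.264], [0.155, 0.388, -0.909]]
ft_force: [0.6, 0.7, -0.3]
grip_width: 0.0
gripper_force: 0.0
```

```bash
python3 tgt.py 0.745 0.107 0.088
```

```text
4.6333 [0.7597 0.0685 0.0908] [[-0.323, 0.889, 0.324], [0.934, 0.243, 0.264], [0.155, 0.388, -0.909]] q [-10.6  40.3  65.2  21.6  59.8 -36.4] F [ 0.6  0.7 -0.3]
shift cm [ 4.03 -0.48  0.79] up1cm [ 0.155  0.388 -0.909] ex1cm [ 0.987 -0.03   0.156]
```

Request:
move_arm(
  jaw=[0,0,0,0],
  dp=[
    [0.5,0,0.08],
    [0.5,0,0.08],
    [0.4,0,0.06],
    [0.3,0,0.05],
  ],
  turn=[
    [0,0,0],
    [0,0,0],
    [0,0,0],
    [0,0,0],
  ],
)

```text
time_s: 4.97
position: [0.7558, 0.0827, 0.0904]
tool_rot: [[-0.321, 0.89, 0.325], [0.934, 0.241, 0.262], [0.155, 0.388, -0.909]]
ft_force: [0.8, -0.2, -0.5]
grip_width: -0.0
gripper_force: 0.0
```

```bash
python3 tgt.py 0.745 0.107 0.088; python3 - <<'E'
from h import *
for n in ["top","scene"]:
    im,d=cams.get_image(n); c=cams.calibration(n)
    cv2.imwrite(f"pics/{n}2.png",cv2.resize(im[130:300,290:450,::-1] if n=="top" else im[220:430,230:420,::-1],None,fx=2.8,fy=2.8))
E
```

```text
4.9667 [0.7558 0.0827 0.0904] [[-0.321, 0.89, 0.325], [0.934, 0.241, 0.262], [0.155, 0.388, -0.909]] q [ -9.4  40.   66.   21.4  58.9 -35.2] F [ 0.8 -0.2 -0.5]
shift cm [ 2.58 -0.47  0.51] up1cm [ 0.155  0.388 -0.909] ex1cm [ 0.987 -0.032  0.155]
```

View pics/top2.png

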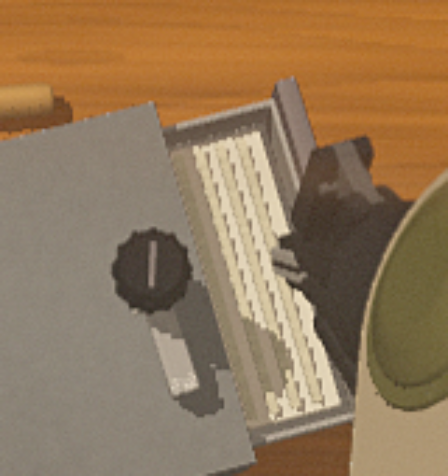

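```bash
python3 - <<'E'
from h import *
o=observe();p=np.append(o["position"],1)
for n in ["top","scene"]:
    c=cams.calibration(n); q=np.array(c["view"])@p; a,b=q[0]/-q[2],-q[1]/-q[2]; s=1+c["k1"]*(a*a+b*b)
    print(n,a*s*K(c)+c["cx"],b*s*K(c)+c["cy"])
E
```

```text
top 387.5193349225163 219.43193133765257
scene 326.1649755610051 342.46088883899233
```

View pics/scene2.png

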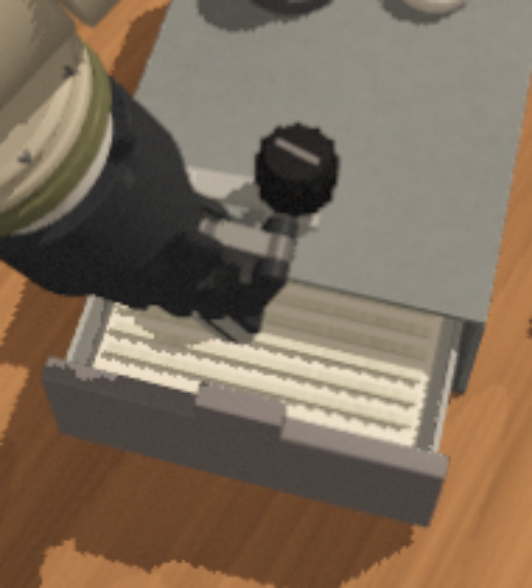

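```bash
python3 - <<'E'
from h import *
for n in ["scene"]:
    im,d=cams.get_image(n); c=cams.calibration(n)
    for r in cams.mark_of(n,"drawer_front")[:2]: 
        u,v=r["location"][0]*640,r["location"][1]*480; print(r["p"],u,v,at_z(n,c,u,v,.09).round(3))
    for u in (300,317,328):
      for v in range(352,392,3): print(u,v,at_depth(n,c,u,v,d[v,u]).round(3))
E
```

```text
0.68 316.224 374.78400000000005 [0.767 0.039 0.09 ]
300 352 [0.725 0.067 0.056]
300 355 [0.726 0.064 0.052]
300 358 [0.728 0.061 0.051]
300 361 [0.742 0.042 0.096]
300 364 [0.744 0.038 0.098]
300 367 [0.744 0.039 0.087]
300 370 [0.744 0.038 0.079]
300 373 [0.743 0.038 0.067]
300 376 [0.743 0.038 0.056]
300 379 [0.742 0.038 0.043]
300 382 [0.741 0.038 0.032]
300 385 [0.741 0.037 0.022]
300 388 [ 0.738  0.04  -0.001]
300 391 [ 0.741  0.036 -0.002]
317 352 [0.743 0.081 0.049]
317 355 [0.746 0.075 0.054]
317 358 [0.748 0.073 0.051]
317 361 [0.76  0.053 0.098]
317 364 [0.763 0.049 0.098]
317 367 [0.765 0.046 0.098]
317 370 [0.766 0.044 0.094]
317 373 [0.766 0.044 0.084]
317 376 [0.766 0.043 0.074]
317 379 [0.765 0.044 0.06 ]
317 382 [0.765 0.044 0.05 ]
317 385 [0.764 0.044 0.037]
317 388 [0.765 0.044 0.027]
317 391 [0.764 0.044 0.015]
328 352 [0.756 0.088 0.051]
328 355 [0.758 0.084 0.051]
328 358 [0.761 0.079 0.055]
328 361 [0.762 0.077 0.051]
328 364 [0.774 0.056 0.097]
328 367 [0.776 0.053 0.096]
328 370 [0.778 0.05  0.095]
328 373 [0.779 0.047 0.094]
328 376 [0.778 0.049 0.079]
328 379 [0.779 0.048 0.071]
328 382 [0.779 0.048 0.061]
328 385 [0.779 0.048 0.05 ]
328 388 [0.779 0.049 0.037]
328 391 [0.779 0.048 0.026]
```

The camera depth shows the drawer has not moved: the face is still at (0.765, 0.044) and the lip top is at z 0.097. The fingertips passed over the lip. I'll lift, back out, go lower and push on the main face.

Request:
move_arm(
  jaw=[0,0,0,0,0,0,0,0,0],
  dp=[
    [0.25,0.6,-1.4],
    [0.25,0.6,-1.4],
    [-1.6,0,-0.25],
    [-1.6,0,-0.25],
    [-1.6,0,-0.25],
    [-1.6,0,-0.25],
    [-1,0,-0.15],
    [0,0,0],
    [0,0,0],
  ],
  turn=[
    [0,0,0],
    [0,0,0],
    [0,0,0],
    [0,0,0],
    [0,0,0],
    [0,0.06,0],
    [0,0.06,0],
    [0,0,0],
    [0,0,0],
  ],
)

```text
time_s: 5.92
position: [0.7762, 0.0077, 0.1178]
tool_rot: [[-0.354, 0.891, 0.283], [0.897, 0.238, 0.371], [0.264, 0.386, -0.884]]
ft_force: [-1.2, 0.2, 0.6]
grip_width: -0.0002
gripper_force: 0.0
```

```bash
python3 tgt.py 0.775 0.012 0.065
```

```text
5.9167 [0.7762 0.0077 0.1178] [[-0.354, 0.891, 0.283], [0.897, 0.238, 0.371], [0.264, 0.386, -0.884]] q [-17.5  42.7  56.7  27.4  72.5 -42.3] F [-1.2  0.2  0.6]
shift cm [-0.96 -2.04  4.79] up1cm [ 0.264  0.386 -0.884] ex1cm [ 0.961 -0.036  0.271]
```

Request:
move_arm(
  jaw=[0,0,0,0,0],
  dp=[
    [-0.32,-0.68,1.6],
    [-0.32,-0.68,1.6],
    [-0.32,-0.68,1.6],
    [0,0,0],
    [0,0,0],
  ],
  turn=[
    [0,0,0],
    [0,0,0],
    [0,0,0],
    [0,0,0],
    [0,0,0],
  ],
)

```text
time_s: 6.33
position: [0.7746, 0.0155, 0.0663]
tool_rot: [[-0.357, 0.89, 0.282], [0.896, 0.242, 0.373], [0.263, 0.386, -0.884]]
ft_force: [-0.7, -0.4, 0.9]
grip_width: -0.0
gripper_force: 0.0
```

Request:
move_arm(
  jaw=[0,0,0,0],
  dp=[
    [0.77,-0.03,0.22],
    [0.77,-0.03,0.22],
    [0.77,-0.03,0.22],
    [0.77,-0.03,0.22],
  ],
  turn=[
    [0,0,0],
    [0,0,0],
    [0,0,0],
    [0,0,0],
  ],
)

```text
time_s: 6.67
position: [0.7658, 0.0461, 0.0681]
tool_rot: [[-0.358, 0.889, 0.286], [0.897, 0.242, 0.371], [0.261, 0.39, -0.883]]
ft_force: [1.4, -3.6, 1.3]
grip_width: -0.0002
gripper_force: 1.8
```

```bash
cat > chk.py <<'E'
from h import *
import sys
n="scene"; im,d=cams.get_image(n); c=cams.calibration(n); o=observe()
if len(sys.argv)>1: cv2.imwrite(f"pics/{sys.argv[1]}.png",cv2.resize(im[200:430,200:430,::-1],None,fx=2.4,fy=2.4))
for r in cams.mark_of(n,"drawer_front")[:1]+cams.mark_of(n,"latch_hook")[:1]:
    u,v=r["location"][0]*640,r["location"][1]*480; p=at_z(n,c,u,v,.1)
    print(round(r["p"],2),int(u),int(v),p.round(3),"rel knob ex,ey",((p-[.7325,.146,.1])@np.array([[-.295,.955,0],[-.955,-.295,0]]).T).round(3))
p=o["position"]; print("TCP rel knob",((p-[.7325,.146,.1])@np.array([[-.295,.955,0],[-.955,-.295,0]]).T).round(4),p.round(4),"F",np.round(o["ft_force"],1),o["time_s"])
# farthest-right visible part of the front face: points within height .02-.075 and -160<ex<-30 from knob
v,u=np.mgrid[300:420:2,330:400:2]; 
P=np.array([at_depth(n,c,a,b,d[b,a]) for a,b in zip(u.ravel(),v.ravel())])
r=(P-[.7325,.146,0])@np.array([[-.295,.955,0],[-.955,-.295,0]]).T
m=(P[:,2]>.03)&(P[:,2]<.07)&(r[:,1]<-.03)&(r[:,1]>-.1)&(r[:,0]<-.03)
h=np.histogram(r[m,0],bins=np.arange(-.12,-.03,.004)); print("face hist",[(round(a,3),int(k)) for a,k in zip(h[1],h[0]) if k>3])
E
python3 chk.py c1
```

```text
0.6 312 367 [0.76  0.042 0.1  ] rel knob ex,ey [-0.107  0.004]
0.86 293 284 [0.676 0.13  0.1  ] rel knob ex,ey [0.001 0.059]
TCP rel knob [-0.1033 -0.0022] [0.7651 0.0479 0.0679] F [-0.3  1.7 -0.2] 6.7167
face hist [(np.float64(-0.104), 129), (np.float64(-0.08), 22), (np.float64(-0.076), 26), (np.float64(-0.072), 40), (np.float64(-0.068), 21), (np.float64(-0.064), 31), (np.float64(-0.06), 39), (np.float64(-0.056), 24), (np.float64(-0.052), 27), (np.float64(-0.048), 40), (np.float64(-0.044), 19), (np.float64(-0.04), 29), (np.float64(-0.036), 40)]
```

Contact is confirmed: the force showed and the face has started to move. I'll continue slowly, tilting back a little more to keep the gripper body clear of the knob.

Request:
move_arm(
  jaw=[0,0,0,0,0,0,0],
  dp=[
    [0.58,-0.02,0.16],
    [0.58,-0.02,0.17],
    [0.57,-0.02,0.18],
    [0.57,-0.02,0.19],
    [0.56,-0.02,0.2],
    [0.56,-0.02,0.21],
    [0.56,-0.02,0.21],
  ],
  turn=[
    [0,0.02,0],
    [0,0.02,0],
    [0,0.02,0],
    [0,0.02,0],
    [0,0.02,0],
    [0,0,0],
    [0,0,0],
  ],
)

```text
time_s: 7.4
position: [0.7529, 0.0856, 0.067]
tool_rot: [[-0.384, 0.89, 0.247], [0.855, 0.241, 0.46], [0.35, 0.388, -0.853]]
ft_force: [3.7, -2.5, -0.6]
grip_width: 0.0002
gripper_force: 1.6
```

```bash
python3 chk.py; python3 tgt.py .745 .1 .068
```

```text
0.84 322 342 [0.753 0.077 0.1  ] rel knob ex,ey [-0.072  0.   ]
0.83 294 284 [0.678 0.131 0.1  ] rel knob ex,ey [0.002 0.057]
TCP rel knob [-0.0617 -0.0013] [0.752  0.0874 0.067 ] F [ 0.8  1.  -0. ] 7.45
face hist [(np.float64(-0.068), 61), (np.float64(-0.064), 77), (np.float64(-0.04), 13), (np.float64(-0.036), 33)]
7.55 [0.752  0.0868 0.0671] [[-0.385, 0.89, 0.245], [0.854, 0.242, 0.461], [0.351, 0.386, -0.853]] q [-13.5  44.1  64.3  33.3  66.8 -45.4] F [0.1 0.1 0.3]
shift cm [ 1.43 -0.26  0.36] up1cm [ 0.351  0.386 -0.853] ex1cm [ 0.929 -0.031  0.368]
```

Request:
move_arm(
  jaw=[0,0,0,0,0,0],
  dp=[
    [0.37,-0.01,0.15],
    [0.37,-0.01,0.15],
    [0.37,-0.01,0.15],
    [0.37,-0.01,0.15],
    [0.37,-0.01,0.15],
    [0.19,0,0.07],
  ],
  turn=[
    [0,0,0],
    [0,0,0],
    [0,0,0],
    [0,0,0],
    [0,0,0],
    [0,0,0],
  ],
)

```text
time_s: 8.05
position: [0.7466, 0.1065, 0.0671]
tool_rot: [[-0.384, 0.889, 0.247], [0.855, 0.242, 0.459], [0.348, 0.388, -0.853]]
ft_force: [-0.1, -11.7, 0.6]
grip_width: 0.0001
gripper_force: 5.4
```

```bash
python3 chk.py
```

```text
0.88 326 326 [0.747 0.098 0.1  ] rel knob ex,ey [-0.05  0.  ]
0.9 293 285 [0.678 0.129 0.1  ] rel knob ex,ey [-0.     0.057]
TCP rel knob [-0.0421 -0.0017] [0.7466 0.1062 0.0671] F [-0.2 -5.  -0.3] 8.1
face hist [(np.float64(-0.044), 142)]
```

Request:
move_arm(
  jaw=[0,0,0,0],
  dp=[
    [0.2,0,0.08],
    [0.2,0,0.08],
    [0,0,0],
    [0,0,0],
  ],
  turn=[
    [0,0,0],
    [0,0,0],
    [0,0,0],
    [0,0,0],
  ],
)

```text
time_s: 8.53
position: [0.7466, 0.1065, 0.0672]
tool_rot: [[-0.382, 0.889, 0.251], [0.858, 0.24, 0.454], [0.343, 0.389, -0.855]]
ft_force: [-0.2, -19.4, 0.1]
grip_width: -0.0001
gripper_force: 9.3
```

```bash
python3 chk.py
```

```text
0.74 325 330 [0.749 0.093 0.1  ] rel knob ex,ey [-0.055 -0.   ]
0.86 295 283 [0.677 0.134 0.1  ] rel knob ex,ey [0.005 0.056]
TCP rel knob [-0.0419 -0.0019] [0.7467 0.1065 0.0671] F [  0.3 -20.1   0.6] 8.5833
face hist [(np.float64(-0.044), 141)]
```

The drawer is against a hard stop: force rose to 20 N with no further motion. I'll back off, rise and verify.

Request:
move_arm(
  jaw=[0,0,0,0,0,0,0,0,0,0,0,0],
  dp=[
    [-0.9,0,-0.36],
    [-1.8,0,-0.7],
    [-1.8,0,-0.7],
    [0.7,0.8,-1.7],
    [1,1.1,-2.5],
    [1,1.1,-2.5],
    [1,1.1,-2.5],
    [1,1.1,-2.5],
    [0,0,0],
    [0,0,0],
    [0,0,0],
    [0,0,0],
  ],
  turn=[
    [0,0,0],
    [0,0,0],
    [0,0,0],
    [0,0,0],
    [0,0,0],
    [0,0,0],
    [0,0,0],
    [0,0,0],
    [0.1,-0.09,0],
    [0.1,-0.09,0],
    [0.1,-0.09,0],
    [0.09,-0.09,0],
  ],
)

```text
time_s: 9.68
position: [0.7579, 0.0624, 0.2045]
tool_rot: [[-0.335, 0.942, 0.028], [0.942, 0.334, 0.035], [0.024, 0.039, -0.999]]
ft_force: [0.6, -0.6, -0.1]
grip_width: 0.0003
gripper_force: 0.0
```

```bash
python3 chk.py c3; python3 tgt.py .7325 .146 .2
```

```text
0.82 327 326 [0.748 0.099 0.1  ] rel knob ex,ey [-0.05  -0.001]
0.47 294 284 [0.677 0.132 0.1  ] rel knob ex,ey [0.003 0.057]
TCP rel knob [-0.0836 -0.0009] [0.758  0.0664 0.2035] F [2.1 4.2 0.5] 9.7333
face hist [(np.float64(-0.044), 142)]
9.8333 [0.7581 0.0652 0.2021] [[-0.34, 0.94, 0.028], [0.94, 0.339, 0.042], [0.03, 0.041, -0.999]] q [ -4.9  44.8  33.3   2.6 100.5 -24.3] F [ 1.2 -0.3  0.1]
shift cm [8.46 0.32 0.48] up1cm [ 0.03   0.041 -0.999] ex1cm [0.998 0.047 0.032]
```

View pics/c3.png

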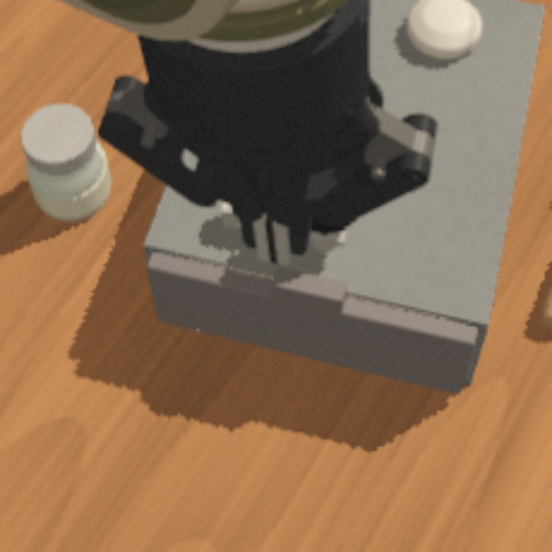

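The drawer front sits flush with the box at about (310,310) and stayed home after release. Next is above the knob, straightening the tool and opening the jaw.

Request:
move_arm(
  jaw=[6.5,6.5,6.5,6.5,6.5,6.5,6.5],
  dp=[
    [2.1,0.1,-0.5],
    [2.1,0.1,0],
    [2.1,0.1,0],
    [2.1,0.05,0],
    [0,0,0],
    [0,0,0],
    [0,0,0],
  ],
  turn=[
    [0.04,-0.03,0],
    [0,0,0],
    [0,0,0],
    [0,0,0],
    [0,0,0],
    [0,0,0],
    [0,0,0],
  ],
)

```text
time_s: 10.42
position: [0.7326, 0.1417, 0.2083]
tool_rot: [[-0.336, 0.942, 0.001], [0.942, 0.336, -0.0], [-0.0, 0.001, -1.0]]
ft_force: [0.2, -1.1, 0.0]
grip_width: 0.0653
gripper_force: 0.0
```

```bash
python3 - <<'E'
from h import *
o=observe(); n="wrist"; im,d=cams.get_image(n); c=cams.calibration(n)
cv2.imwrite("pics/w.png",im[:,:,::-1])
for r in cams.mark_of(n,"knob_top")[:2]:
    u,v=r["location"][0]*640,r["location"][1]*480; print(r["p"],u,v,at_z(n,c,u,v,.149,o),at_depth(n,c,u,v,d[int(v),int(u)],o))
E
python3 tgt.py .7325 .146 .124
```

```text
0.82 318.016 249.02400000000003 [0.73491753 0.14351715 0.149     ] [0.73478437 0.14385605 0.15009112]
10.5167 [0.7328 0.1415 0.2083] [[-0.335, 0.942, 0.001], [0.942, 0.335, -0.0], [-0.001, 0.001, -1.0]] q [  1.9  43.9  34.1  -0.  102.  -17.7] F [-0.3 -0.4  0.1]
shift cm [0.44 0.11 8.43] up1cm [-0.001  0.001 -1.   ] ex1cm [ 0.999  0.042 -0.001]
```

View pics/w.png

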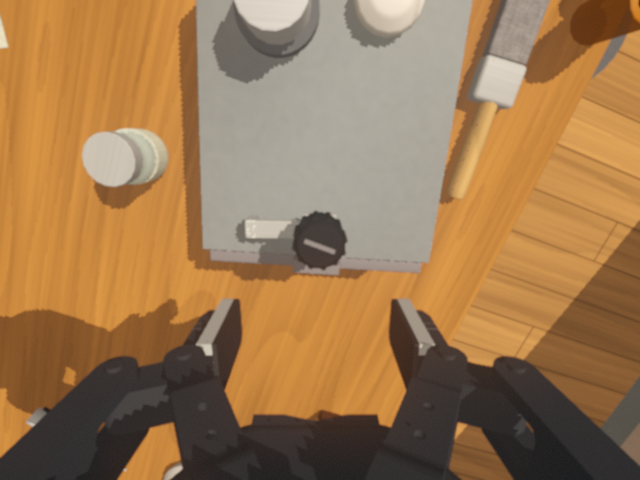

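The wrist view shows the knob at about (320,242) and the hook at about (265,229), pointing to the extractor's +y. This agrees with the estimate (0.7335, 0.146). I'll descend and grip.

Request:
move_arm(
  jaw=[6.5,6.5,6.5,6.5,6.5,6.5],
  dp=[
    [0.4,0.15,2],
    [0,0,2],
    [0,0,2],
    [0,0,1.5],
    [0,0,0.8],
    [0,0,0],
  ],
  turn=[
    [0,0,0],
    [0,0,0],
    [0,0,0],
    [0,0,0],
    [0,0,0],
    [0,0,0],
  ],
)

```text
time_s: 11.02
position: [0.7322, 0.1464, 0.1232]
tool_rot: [[-0.336, 0.942, -0.002], [0.942, 0.336, -0.001], [-0.0, -0.003, -1.0]]
ft_force: [0.5, -0.1, -0.6]
grip_width: 0.065
gripper_force: 0.0
```

Request:
move_arm(
  jaw=[3,3,3,3,3,3,3,3],
  dp=[
    [0,0,0],
    [0,0,0],
    [0,0,0],
    [0,0,0],
    [0,0,0],
    [0,0,0],
    [0,0,0],
    [0,0,0],
  ],
  turn=[
    [0,0,0],
    [0,0,0],
    [0,0,0],
    [0,0,0],
    [0,0,0],
    [0,0,0],
    [0,0,0],
    [0,0,0],
  ],
  force=50,
)

```text
time_s: 11.68
position: [0.7327, 0.1474, 0.1255]
tool_rot: [[-0.337, 0.941, 0.001], [0.941, 0.337, -0.001], [-0.001, 0.001, -1.0]]
ft_force: [-0.2, -0.2, -0.4]
grip_width: 0.0302
gripper_force: 0.0
```

```bash
python3 chk.py c4; python3 tgt.py .7335 .146 .12
```

```text
0.8 328 327 [0.75  0.098 0.1  ] rel knob ex,ey [-0.051 -0.002]
0.73 294 285 [0.678 0.13  0.1  ] rel knob ex,ey [0.001 0.056]
TCP rel knob [ 0.0013 -0.0006] [0.7327 0.1474 0.1255] F [ 0.2 -0.7  0. ] 11.7333
face hist [(np.float64(-0.044), 144)]
11.8333 [0.7327 0.1474 0.1254] [[-0.337, 0.941, 0.001], [0.941, 0.337, -0.001], [-0.001, 0.001, -1.0]] q [  2.4  45.9  43.2  -0.1  90.8 -17.3] F [-0.1 -0.1  0.4]
shift cm [-0.16  0.03  0.54] up1cm [-0.001  0.001 -1.   ] ex1cm [ 0.999  0.044 -0.001]
```

View pics/c4.png

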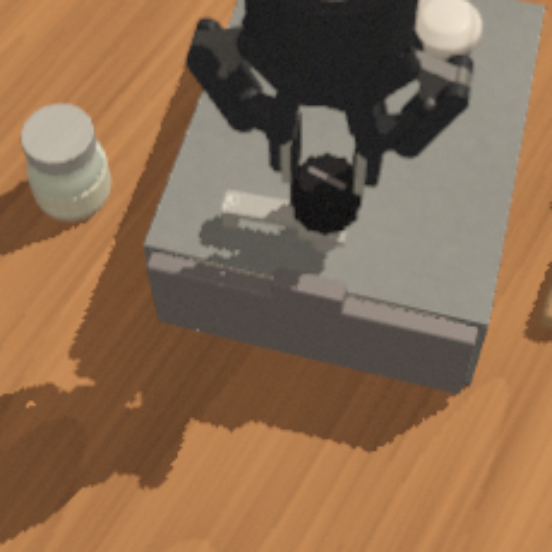

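```bash
python3 - <<'E'
from h import *
o=observe()
def proj(n,p):
    c=cams.calibration(n); q=np.array(c["view"])@np.append(p,1); a,b=q[0]/-q[2],-q[1]/-q[2]; s=1+c["k1"]*(a*a+b*b)
    return np.array([a*s*K(c)+c["cx"],b*s*K(c)+c["cy"]])
R=np.array(o["tool_rot"]);t=np.array(o["position"])
for n in ["scene","top"]:
    print(n,K(cams.calibration(n)),"tips",[proj(n,t+R@[0,s,0]).round(1).tolist() for s in(-.015,0,.015)],"knob",proj(n,[.7325,.146,.149]).round(1), "c3tip",proj(n,[.758,.0664,.2035]).round(1))
n="scene"; im,d=cams.get_image(n); c=cams.calibration(n)
ex=np.array([-.295,.955,0]);ey=np.array([-.955,-.295,0])
v,u=np.mgrid[220:300,300:380]
P=np.array([at_depth(n,c,a,b,d[b,a]) for a,b in zip(u.ravel(),v.ravel())])
r=P-[.7325,.146,0]; X=r@ex;Y=r@ey
for lo,hi in((.109,.117),(.117,.125),(.125,.133),(.133,.141),(.141,.147),(.147,.153),(.153,.162),(.162,.175)):
    m=(P[:,2]>lo)&(P[:,2]<hi)&(abs(X)<.05)&(abs(Y)<.06)
    print(lo,m.sum(), "ex",np.percentile(X[m],[2,50,98]).round(3),"ey",np.percentile(Y[m],[2,25,50,75,98]).round(3)) if m.sum()>3 else print(lo,m.sum())
E
```

```text
scene 482.083747596164 tips [[324.7, 281.7], [336.0, 283.6], [347.3, 285.4]] knob [335.7 274.5] c3tip [320.5 311. ]
top 473.5312697870259 tips [[347.0, 239.5], [343.5, 229.4], [339.9, 219.3]] knob [344.9 225.8] c3tip [411.6 196.7]
0.109 25 ex [-0.012 -0.006  0.002] ey [-0.012  0.     0.018  0.026  0.048]
0.117 31 ex [-0.018 -0.013 -0.001] ey [-0.018 -0.012 -0.005  0.005  0.017]
0.125 86 ex [-0.018 -0.014  0.003] ey [-0.019 -0.01  -0.002  0.007  0.018]
0.133 96 ex [-0.018 -0.014 -0.003] ey [-0.019 -0.013 -0.003  0.006  0.018]
0.141 158 ex [-0.017 -0.011  0.018] ey [-0.017 -0.009 -0.001  0.009  0.016]
0.147 374 ex [-0.014 -0.001  0.014] ey [-0.013 -0.006  0.     0.006  0.015]
0.153 75 ex [-0.01  -0.007  0.01 ] ey [-0.025 -0.018  0.016  0.02   0.027]
0.162 144 ex [-0.01  -0.006  0.009] ey [-0.028 -0.021  0.016  0.02   0.029]
```

The depth data show the knob centred under the gripper, but the finger ends stand at about z 0.152, above the knob. The real ends sit higher than the reported TCP. I'll open, go down 2.6 cm and grip again.

Request:
move_arm(
  jaw=[6.5,6.5,6.5,6.5,6.5,6.5,6.5,6.5],
  dp=[
    [0,0,0],
    [0,0,0],
    [0,0,0],
    [-0.1,0,0.6],
    [0,0,0.7],
    [0,0,0.7],
    [0,0,0.6],
    [0,0,0],
  ],
  turn=[
    [0,0,0],
    [0,0,0],
    [0,0,0],
    [0,0,0],
    [0,0,0],
    [0,0,0],
    [0,0,0],
    [0,0,0],
  ],
)

```text
time_s: 12.55
position: [0.7323, 0.1463, 0.0971]
tool_rot: [[-0.337, 0.942, -0.002], [0.942, 0.337, -0.001], [-0.0, -0.003, -1.0]]
ft_force: [-0.2, 0.7, -0.2]
grip_width: 0.0653
gripper_force: 0.0
```

Request:
move_arm(
  jaw=[3,3,3,3,3,3,3,3],
  dp=[
    [0,0,0],
    [0,0,0],
    [0,0,0],
    [0,0,0],
    [0,0,0],
    [0,0,0],
    [0,0,0],
    [0,0,0],
  ],
  turn=[
    [0,0,0],
    [0,0,0],
    [0,0,0],
    [0,0,0],
    [0,0,0],
    [0,0,0],
    [0,0,0],
    [0,0,0],
  ],
  force=50,
)

```text
time_s: 13.22
position: [0.7337, 0.1466, 0.1]
tool_rot: [[-0.337, 0.941, 0.004], [0.941, 0.337, -0.001], [-0.002, 0.003, -1.0]]
ft_force: [4.7, 2.0, 2.3]
grip_width: 0.0341
gripper_force: 49.6
```

```bash
python3 chk.py; python3 - <<'E'
from h import *
n="scene"; im,d=cams.get_image(n); c=cams.calibration(n)
ex=np.array([-.295,.955,0]);ey=np.array([-.955,-.295,0])
v,u=np.mgrid[220:300,300:380]
P=np.array([at_depth(n,c,a,b,d[b,a]) for a,b in zip(u.ravel(),v.ravel())])
r=P-[.7325,.146,0]; X=r@ex;Y=r@ey
for lo in np.arange(.11,.17,.006):
    m=(P[:,2]>lo)&(P[:,2]<lo+.006)&(abs(X)<.05)&(abs(Y)<.06)
    if m.sum()>3: print(lo.round(3),m.sum(), "ex",np.percentile(X[m],[2,50,98]).round(3),"ey",np.percentile(Y[m],[2,25,50,75,98]).round(3))
E
```

```text
0.59 328 327 [0.75  0.099 0.1  ] rel knob ex,ey [-0.05  -0.002]
0.68 297 285 [0.681 0.132 0.1  ] rel knob ex,ey [0.002 0.053]
TCP rel knob [ 0.0002 -0.0014] [0.7337 0.1466 0.1   ] F [5.8 1.3 2.3] 13.2667
face hist [(np.float64(-0.044), 143)]
0.122 57 ex [-0.017 -0.014 -0.006] ey [-0.016 -0.008 -0.001  0.008  0.017]
0.128 102 ex [-0.017 -0.012 -0.004] ey [-0.026 -0.014 -0.002  0.014  0.027]
0.134 108 ex [-0.017 -0.011 -0.003] ey [-0.03  -0.016 -0.004  0.013  0.029]
0.14 206 ex [-0.018 -0.009  0.018] ey [-0.029 -0.013 -0.     0.013  0.028]
0.146 473 ex [-0.015 -0.002  0.014] ey [-0.026 -0.007 -0.     0.007  0.025]
0.152 59 ex [-0.012 -0.008  0.009] ey [-0.03  -0.023  0.017  0.02   0.03 ]
0.158 51 ex [-0.011 -0.008  0.01 ] ey [-0.028 -0.018  0.018  0.019  0.024]
0.164 58 ex [-0.013 -0.009 -0.002] ey [-0.035 -0.028  0.019  0.028  0.036]
0.17 136 ex [-0.014 -0.009  0.006] ey [-0.047 -0.03  -0.019  0.03   0.041]
```

The knob is gripped (49.6 N). Now press it down about 5 mm.

Request:
move_arm(
  jaw=[3,3,3,3,3],
  dp=[
    [0,0,0.2],
    [0,0,0.2],
    [0,0,0.15],
    [0,0,0],
    [0,0,0],
  ],
  turn=[
    [0,0,0],
    [0,0,0],
    [0,0,0],
    [0,0,0],
    [0,0,0],
  ],
  force=70,
)

```text
time_s: 13.83
position: [0.7338, 0.1466, 0.0956]
tool_rot: [[-0.337, 0.941, 0.004], [0.941, 0.337, -0.001], [-0.002, 0.004, -1.0]]
ft_force: [3.0, 2.1, 8.4]
grip_width: 0.0335
gripper_force: 70.5
```

Request:
move_arm(
  jaw=[3,3,3,3,3,3,3],
  dp=[
    [0,0,0.06],
    [0,0,0],
    [0,0,0],
    [0,0,0],
    [0,0,0],
    [0,0,0],
    [0,0,0],
  ],
  turn=[
    [0,0,0],
    [0,0,-0.08],
    [0,0,-0.08],
    [0,0,-0.08],
    [0,0,-0.08],
    [0,0,-0.08],
    [0,0,0],
  ],
)

```text
time_s: 14.42
position: [0.7337, 0.1464, 0.0951]
tool_rot: [[-0.68, 0.733, 0.004], [0.733, 0.68, -0.001], [-0.004, 0.002, -1.0]]
ft_force: [2.6, 2.1, 8.3]
grip_width: 0.0337
gripper_force: 70.5
```

```bash
python3 chk.py; python3 tgt.py .7338 .1466 .095
```

```text
0.72 325 329 [0.748 0.095 0.1  ] rel knob ex,ey [-0.053 -0.   ]
0.84 293 299 [0.689 0.11  0.1  ] rel knob ex,ey [-0.021  0.052]
TCP rel knob [ 0.0001 -0.0013] [0.7337 0.1464 0.0951] F [2.8 0.2 8.4] 14.4667
face hist [(np.float64(-0.044), 146)]
14.5667 [0.7337 0.1464 0.0951] [[-0.677, 0.736, 0.004], [0.736, 0.677, -0.001], [-0.004, 0.002, -1.0]] q [  2.3  47.   45.9  -0.1  86.9 -40.3] F [2.5 0.3 8.4]
shift cm [0.01 0.02 0.01] up1cm [-0.004  0.002 -1.   ] ex1cm [ 0.902  0.43  -0.002]
```

The hook follows the knob: it now stands at about 0.39 rad. Continue.

Request:
move_arm(
  jaw=[3,3,3,3,3,3,3,3,3,3,3,3],
  dp=[
    [0,0,0.02],
    [0,0,0],
    [0,0,0],
    [0,0,0],
    [0,0,0],
    [0,0,0],
    [0,0,0],
    [0,0,0],
    [0,0,0],
    [0,0,0],
    [0,0,0],
    [0,0,0],
  ],
  turn=[
    [0,0,-0.1],
    [0,0,-0.1],
    [0,0,-0.1],
    [0,0,-0.1],
    [0,0,-0.1],
    [0,0,-0.1],
    [0,0,-0.1],
    [0,0,-0.1],
    [0,0,-0.1],
    [0,0,-0.1],
    [0,0,-0.1],
    [0,0,0],
  ],
)

```text
time_s: 15.57
position: [0.7338, 0.1459, 0.095]
tool_rot: [[-0.962, -0.274, 0.004], [-0.274, 0.962, -0.002], [-0.004, -0.003, -1.0]]
ft_force: [1.8, -0.7, 7.9]
grip_width: 0.0338
gripper_force: 70.6
```

```bash
python3 chk.py; python3 tgt.py .7338 .1466 .095
```

```text
0.81 327 327 [0.749 0.097 0.1  ] rel knob ex,ey [-0.051 -0.002]
0.77 322 328 [0.744 0.093 0.1  ] rel knob ex,ey [-0.054  0.005]
TCP rel knob [-0.0004 -0.0012] [0.7338 0.146  0.095 ] F [ 2.8 -0.8  9. ] 15.6167
face hist [(np.float64(-0.044), 145)]
15.7167 [0.7338 0.146  0.095 ] [[-0.963, -0.269, 0.004], [-0.269, 0.963, -0.002], [-0.004, -0.003, -1.0]] q [ 2.300e+00  4.700e+01  4.590e+01 -1.000e-01  8.690e+01 -1.034e+02] F [ 2.3 -0.6  7.9]
shift cm [-0.02  0.06  0.  ] up1cm [-0.004 -0.003 -1.   ] ex1cm [ 0.027  0.999 -0.003]
```

The hook is at about 1.48 rad. I'll add a little more turn, ease off, open and retreat.

Request:
move_arm(
  jaw=[3,3,3,3,3,3],
  dp=[
    [0,0,0],
    [0,0,0],
    [0,0,0],
    [0,0,0],
    [0,0,-0.3],
    [0,0,-0.3],
  ],
  turn=[
    [0,0,-0.06],
    [0,0,-0.06],
    [0,0,-0.04],
    [0,0,0],
    [0,0,0],
    [0,0,0],
  ],
)

```text
time_s: 16.22
position: [0.7337, 0.1459, 0.1]
tool_rot: [[-0.908, -0.419, 0.003], [-0.419, 0.908, -0.002], [-0.002, -0.003, -1.0]]
ft_force: [5.2, -0.8, 1.8]
grip_width: 0.0334
gripper_force: 70.0
```

Request:
move_arm(
  jaw=[6.5,6.5,6.5,6.5,6.5,6.5,6.5,6.5,6.5,6.5,6.5],
  dp=[
    [0,0,0],
    [0,0,0],
    [0,0,0],
    [0,0,0],
    [0,0,0],
    [0,0,-1],
    [0,0,-2],
    [0,0,-3],
    [0,0,-3],
    [0,0,-2],
    [0,0,0],
  ],
  turn=[
    [0,0,0],
    [0,0,0],
    [0,0,0],
    [0,0,0],
    [0,0,0],
    [0,0,0],
    [0,0,0],
    [0,0,0],
    [0,0,0],
    [0,0,0],
    [0,0,0],
  ],
)

```text
time_s: 17.13
position: [0.7341, 0.1467, 0.2159]
tool_rot: [[-0.908, -0.42, 0.011], [-0.42, 0.908, -0.001], [-0.01, -0.005, -1.0]]
ft_force: [0.5, -0.8, 0.8]
grip_width: 0.0654
gripper_force: 0.0
```

```bash
python3 chk.py end
```

```text
0.59 326 327 [0.747 0.098 0.1  ] rel knob ex,ey [-0.05 -0.  ]
0.86 326 330 [0.75  0.094 0.1  ] rel knob ex,ey [-0.055 -0.002]
TCP rel knob [ 0.0003 -0.0012] [0.7336 0.1466 0.2127] F [-0.9 -0.1  0.1] 17.1833
face hist [(np.float64(-0.044), 150)]
```

View pics/end.png

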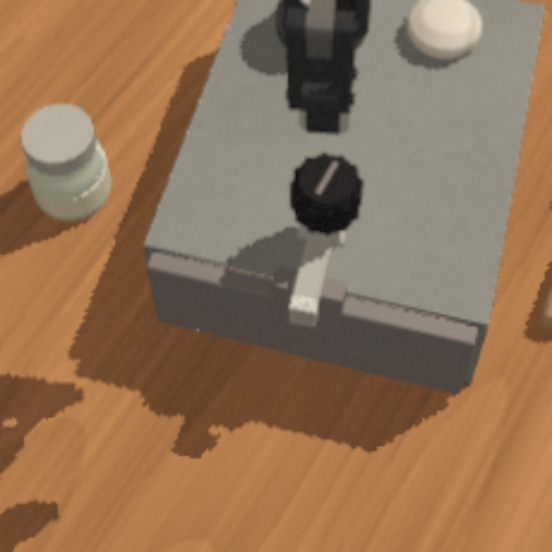

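The hook, with its end at about (305,312), lies square over the lip. The drawer is flush with the box and the gripper is clear. I'm handing the job in.

```bash
python3 -c "
from rig import ticket
print(ticket.close_job())"
```

```text
the job is handed in; nothing more can be done
None
```

The job is handed in: by the last camera check the drawer is home and held, the hook lies square in front of its lip, and the gripper is clear; the judge's verdict was not shown.

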